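# Line up the bench things by height

### The arm

A 6-joint arm with a two-finger parallel gripper is mounted at the origin on the work surface; the furniture and walls round the work are solid. World frame = base frame: x ahead of the robot, y to its left, z up, the work surface at z = 0. Lengths are in mm, angles in rad, forces in N, time in s.
With the tool pointing down it reaches from about 350 to 875 mm from the base axis. Payload 4.2 kg.
Tool frame: the origin (TCP) lies on the mounting face of the last link; the fingertips stand 173 mm ahead of it and the grasp point (between the pads) lies grip_point_offset ahead of it (grip_point_offset is the distance from the TCP to the grasp point, in mm); z points along the fingers, y is the line along which they close (so a half turn about z gives the same grasp; the last joint's range is limited). The gripper opens to 85 mm and grips with 20 to 120 N. Pads are 22 mm wide; open, the fingers measure 114 mm over their backs; the gripper's body (76 mm by 85 mm) begins 54 mm behind the grasp point. The pads swing forward as they close: fully open they stand 13 mm farther back than shut.
Start: joints at [1.577, 0.385, 0.008, 0, -1.194, -0.259], TCP at [156.291, 605.122, 404.712] pointing down, gripper open.
Joint ranges: [-3.14, 3.14], [-1.21, 2.06], [-1.07, 1.41], [-3.16, 2.05], [-2.99, -0.16], [-3.1, 3.1]. Speed limits (rad/s): [2.79, 2.79, 3.14, 3.14, 3.14, 3.14].

### API

Orientations are given as a unit quaternion [x, y, z, w].
In Python, from bench import read_state, get_image, job_done, recognise, place_of, grip_point_offset gives the robot as it stands. The module is installed in compiled form; this text tells all that it offers.
- The arm moves only by the tool carry_out, never from a script. Its arguments are lists of equal length, an entry for each row: "slide": the shift along the tool's x, y, z in m, a list of three; "roll": the turn about the tool's z in degrees; "claw": the finger opening in m, from 0 to 0.0854. A call has 1 to 8 rows; each row is the pose to reach, as a shift and turn from the pose commanded when the call began, along the tool's axes at that moment; what a row does not reach only later rows make up. A row lasts 1/8 s, in which the tool goes at most 62.5 mm and 10.7 degrees, less where a joint would pass 70% of its speed; a pose out of reach is approached as far as the arm can. A call with a gripper value outside its range is refused whole. The fingers move at their own pace and stop on an object; the grip force is fixed at half the most. Time passes only in rows, so rows that repeat a pose let the fingers close. It gives the time, the measured TCP pose, the force, the opening and the grip force at its end, in the units of the state.
- read_state(): the state, without advancing time (a new reading comes with each control period).
- get_image(name): name is "side" or "top"; returns a dict with "img" (480x640x3 uint8, red, green, blue), "z_map" (480x640 float32, mm along the optical axis (not along the pixel's ray), 0 where there is no reading), "mtx" (3x3 intrinsics, pixels), "world_from_camera" (4x4, takes a point from camera to world coordinates). Camera axes: x right, y up, looking along -z (the intrinsics and any distortion apply to the point x, -y, -z); pixel columns grow to the right and rows downward; lengths in mm; the calibration is good to about 2 mm. A picture is of the moment at which its call begins.
- job_done(): hands the job in; it is judged then, once.
Trained networks look in a picture, given as the dict that the camera call returned (one of the last four; its "shot" number tells which), for a name from the list of things; names that differ only in an ending like _2 or _b are one class to them, and where a whole thing is asked for, a point or a joint stands for the part that bears it (a point fixed in the world has none). Each returns a list of dicts, best first, with "conf" (0 to 1); they miss things now and then, are a little off and sometimes report something else, mostly with a low value. They report only what shows in the picture. A call takes as long as a camera call. They do not tell look-alikes from the thing itself.
- recognise(picture, thing): "at" ([column, row] in pixels, amid what is visible of it).
- place_of(picture, thing): "at" ([column, row] in pixels: a listed point, or the origin of a listed thing).
The state is a dict: "clock": time; "joints": joint angles; "joint_vel": joint speeds; "joint_efforts": joint torques, N m; "position": TCP position; "ee_rot": TCP orientation; "contact_force": force on the tool from outside, world axes, zero at the start; "wrist_torque": the same for the moment, N m; "gripper_width": finger opening in mm; "grasp_force": force on a finger pad.
Only numpy, scipy, OpenCV 4.12 (cv2) and the standard library are available. Lean on these libraries where they do the work, as an engineer would, in place of code of your own. Each camera call takes 0.05 s, during which the arm holds its last target. There are 200 camera calls.

### The job

Tidy the hand lens, the tape spool, the film canister and the corked vial onto the wooden strip: stand one on the middle of each cork mark, in order of height, the lowest (the lens, lying flat) next to the red knob and the tallest next to the grey knob at the other end. Do not knock any of the four over.

Things in the scene. Friction and masses are not known exactly. Their poses are not given: they have to be found in the camera images.
- lens_mid (a point): hand lens: a black ring, 44 mm across and 18 mm high, lying flat. Round, about 50 g. This point is on its axis, half-way up; its z axis runs up along the axis.
- spool_mid (a point): spool of white cotton tape with brown wooden ends, 36 mm across, 38 mm high, standing upright. Round, about 50 g. This point is on its axis, half-way up; its z axis runs up along the axis.
- can_mid (a point): black film canister with a cream lid, 34 mm across, 52 mm high, standing upright. Round, about 50 g. This point is on its axis, half-way up; its z axis runs up along the axis.
- vial_mid (a point): clear glass vial with a cork, 28 mm across (the cork 20 mm, from 70 mm up), 78 mm high, standing upright. Round, about 50 g. This point is on its axis, half-way up; its z axis runs up along the axis.
- mark_1: round cork mark with a black rim, 50 mm across, flush in the top of the fixed wooden strip (70 mm wide, 440 mm long, 12 mm high). The point is its centre at the strip's top; x runs across the strip, y along it. The four marks are 85 mm apart in a straight row, mark_1 to mark_4 in that sequence; mark_1 is at one end.
- mark_2: round cork mark with a black rim, 50 mm across, flush in the top of the fixed wooden strip (70 mm wide, 440 mm long, 12 mm high). The point is its centre at the strip's top; x runs across the strip, y along it. The four marks are 85 mm apart in a straight row, mark_1 to mark_4 in that sequence.
- mark_3: round cork mark with a black rim, 50 mm across, flush in the top of the fixed wooden strip (70 mm wide, 440 mm long, 12 mm high). The point is its centre at the strip's top; x runs across the strip, y along it. The four marks are 85 mm apart in a straight row, mark_1 to mark_4 in that sequence.
- mark_4: round cork mark with a black rim, 50 mm across, flush in the top of the fixed wooden strip (70 mm wide, 440 mm long, 12 mm high). The point is its centre at the strip's top; x runs across the strip, y along it. The four marks are 85 mm apart in a straight row, mark_1 to mark_4 in that sequence; mark_4 is at the other end.
- red_knob: fixed red knob, 22 mm across and 22 mm high, on one end of the strip, in line with the marks and 77.5 mm beyond the centre of the last mark at that end (next to mark_1 or to mark_4: it changes). A like grey knob is at the other end. The point is the centre of its foot, on the strip's top.
Not all that is in view belongs to the job. Leave any blue, green or turquoise look-alike of the part that bears can_mid alone.

How it is judged (in metres and radians):
At the end, for the whole second after the job is handed in: Counted from the red knob, the marks carry lens, spool, canister, vial: each with its centre within 12 mm of its mark's centre seen from above, upright within 0.12 rad (7 degrees), standing on the strip (height within 4 mm), and at rest (((horizontal distance between red_knob and mark_1 below 0.12 m and horizontal distance between lens_mid and mark_1 below 0.012 m and horizontal distance between spool_mid and mark_2 below 0.012 m and horizontal distance between can_mid and mark_3 below 0.012 m and horizontal distance between vial_mid and mark_4 below 0.012 m) or (horizontal distance between red_knob and mark_4 below 0.12 m and horizontal distance between lens_mid and mark_4 below 0.012 m and horizontal distance between spool_mid and mark_3 below 0.012 m and horizontal distance between can_mid and mark_2 below 0.012 m and horizontal distance between vial_mid and mark_1 below 0.012 m)) and angle between each of lens_mid, spool_mid, can_mid, vial_mid's own z axis and vertical below 0.12 rad and height (world z) of lens_mid between 0.017 and 0.025 m and linear speed of each of lens, spool, can, vial below 0.02 m/s and height (world z) of spool_mid between 0.027 and 0.035 m and height (world z) of can_mid between 0.034 and 0.042 m and height (world z) of vial_mid between 0.047 and 0.055 m); the robot touches nothing.
It fails at once if one of the four things is knocked over (tilted by more than 0.8 rad) (angle between any of lens_mid, spool_mid, can_mid, vial_mid's own z axis and vertical above 0.8 rad).
It also fails if it takes over 125 s, if anything falls off the work surface, if the arm or the gripper's body presses on something with over 40 N, if the wrist force passes 120 N, or if a joint passes its speed limit or range.

## Working session

There is one attempt and no reset: what is moved stays moved. The work goes in short steps, Python scripts to look and compute and a tool call to move; the robot and the scene stay as the last step left them, time stands still between calls to the robot, and variables do not carry over. Pictures are saved under pics/ and viewed, at most 14 in all, crops included, and the job is handed in when it is done.

Besides the shell and the picture viewer there is one more tool, called after ">>>" as name(argument=value, ...) on one line, values as JSON. carry_out: Moves the arm, as the interface text tells. Its arguments: {"type":"object","properties":{"slide":{"type":"array"},"roll":{"type":"array"},"claw":{"type":"array"}},"required":["slide","roll","claw"]}

```bash
mkdir -p pics
cat > h.py <<'E'
import numpy as np, cv2
from bench import *
def ray(p,uv):
    K=np.array(p["mtx"]);T=np.array(p["world_from_camera"])
    a=np.linalg.inv(K)@[uv[0],uv[1],1]
    return T[:3,3],T[:3,:3]@[a[0],-a[1],-a[2]]
def atz(p,uv,z):
    o,d=ray(p,uv);return o+d*(z-o[2])/d[2]
def depth(p,uv):
    o,d=ray(p,uv);z=p["z_map"][int(round(uv[1])),int(round(uv[0]))];return o+d*z
def save(p,n,box=None,s=1):
    im=p["img"][:,:,::-1]
    if box: im=im[box[1]:box[3],box[0]:box[2]]
    cv2.imwrite("pics/"+n,cv2.resize(im,None,fx=s,fy=s,interpolation=cv2.INTER_CUBIC))
E
python3 - <<'E'
from h import *
Z=dict(lens_mid=9,spool_mid=19,can_mid=26,vial_mid=39,mark_1=12,red_knob=12)
s=read_state();print(s["position"],s["ee_rot"],s["gripper_width"],grip_point_offset)
for c in("top","side"):
    p=get_image(c);save(p,c+"0.png");print(c,p["world_from_camera"],p["mtx"])
    for n,z in Z.items():
        for r in place_of(p,n): print(c,n,np.round(r["at"]),round(r["conf"],2),np.round(atz(p,r["at"],z)),np.round(depth(p,r["at"])))
E
```

```text
[156.23991999 604.9461848  403.62845009] [ 9.92008478e-01 -1.26166638e-01 -1.02091992e-04  1.07189802e-03] 85.63760841447875 154.70000000000002
top [[-2.95084980e-02  9.95969145e-01 -8.47036655e-02  3.42777355e+02]
 [-9.99418168e-01 -2.79479495e-02  1.95509087e-02 -7.29081371e+01]
 [ 1.71048081e-02  8.52313001e-02  9.96214360e-01  1.55739141e+03]
 [ 0.00000000e+00  0.00000000e+00  0.00000000e+00  1.00000000e+00]] [[612.21311911   0.         310.13532427]
 [  0.         612.21311911 238.75279221]
 [  0.           0.           1.        ]]
top lens_mid [135. 284.] 0.69 [374. 340.   9.] [374. 339.  14.]
top spool_mid [305. 261.] 0.56 [417. -89.  19.] [416. -88.  35.]
top can_mid [474. 313.] 0.65 [ 276. -505.   26.] [ 277. -496.   58.]
top can_mid [373. 236.] 0.63 [ 475. -261.   26.] [ 473. -257.   57.]
top can_mid [398. 277.] 0.57 [ 371. -321.   26.] [ 370. -317.   49.]
top can_mid [381. 207.] 0.48 [ 549. -283.   26.] [ 545. -279.   55.]
top can_mid [346. 230.] 0.43 [ 491. -194.   26.] [ 489. -192.   48.]
top can_mid [268. 191.] 0.25 [597.   0.  26.] [600.   1.  11.]
top vial_mid [226. 
[... 933 characters left out ...]
-327.   26.] [ 366. -335.   35.]
side can_mid [333. 270.] 0.76 [ 480. -185.   26.] [ 475. -209.   49.]
side can_mid [339. 292.] 0.61 [ 482. -261.   26.] [ 477. -282.   48.]
side can_mid [368. 299.] 0.52 [ 544. -294.   26.] [ 543. -297.   30.]
side vial_mid [303. 206.] 0.62 [436.  88.  39.] [437.  92.  36.]
side vial_mid [294. 316.] 0.2 [ 367. -333.   39.] [ 366. -340.   46.]
side mark_1 [354. 211.] 0.64 [591.  81.  12.] [591.  82.  11.]
side mark_1 [369. 242.] 0.59 [601. -69.  12.] [602. -65.   8.]
side mark_1 [364. 225.] 0.52 [605.   7.  12.] [605.   9.  10.]
side mark_1 [348. 193.] 0.41 [591. 179.  12.] [592. 180.  11.]
side red_knob [380. 263.] 0.52 [ 608. -159.   12.] [ 604. -170.   23.]
```

View pics/top0.png

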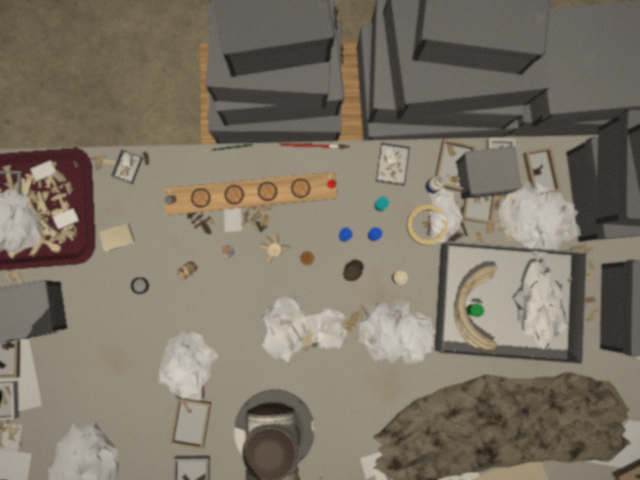

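View pics/side0.png

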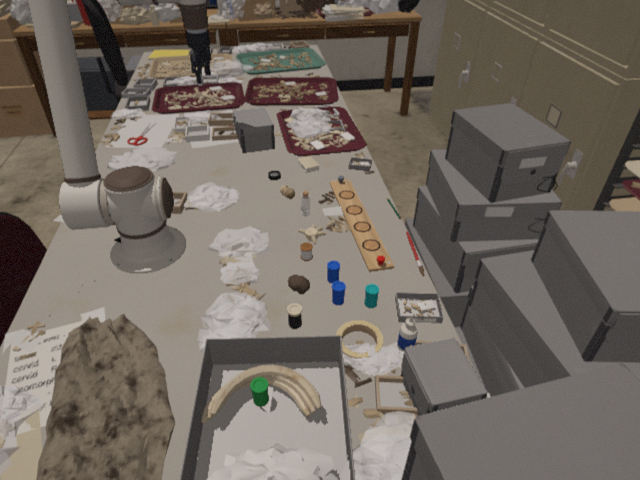

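Top view: the strip runs from the grey knob (169,199) to the red knob (332,184), with marks at about (200,197), (234,194), (267,191) and (301,188). The red end is at y≈-150.

Candidates:
- **Canister:** black with cream lid at top (400,278) / side (295,317), which I choose. Blue at (345,234) and (375,234), teal at (382,203), green at (477,310) and the blue/white bottle at (434,185) are all rejected.
- **Lens:** ring at (139,285). The dark stone at (353,270) is not it.
- **Spool:** (307,258).
- **Vial:** (228,250). The brown bone at (187,270) is not it.

Next I'll take one close crop and refine the positions.

Run:
```python
from h import *
t=get_image("top");s=get_image("side")
a=cv2.resize(t["img"][170:300,120:420],None,fx=2.6,fy=2.6,interpolation=cv2.INTER_CUBIC)
b=cv2.resize(s["img"][160:340,260:400],None,fx=1.5*1.0,fy=1.5,interpolation=cv2.INTER_CUBIC)
o=np.zeros((a.shape[0]+b.shape[0],800,3),np.uint8);o[:a.shape[0],:a.shape[1]]=a[:,:800];
o[a.shape[0]:,:b.shape[1]]=b
def put(uv,x):
    c=cv2.resize(s["img"][uv[1]-24:uv[1]+24,uv[0]-24:uv[0]+24],None,fx=2.9,fy=2.9);o[a.shape[0]:a.shape[0]+c.shape[0],x:x+c.shape[1]]=c
for i,uv in enumerate([(274,175),(306,204),(306,252),(295,317)]): put(uv,220+i*145)
cv2.imwrite("pics/c1.png",o[:,:,::-1])
def cloud(p):
    v,u=np.mgrid[:480,:640];K=np.array(p["mtx"]);T=np.array(p["world_from_camera"]);z=p["z_map"]
    c=np.stack([(u-K[0,2])/K[0,0]*z,-(v-K[1,2])/K[1,1]*z,-z],-1);return c@T[:3,:3].T+T[:3,3]
for n,p in(("top",t),("side",s)):
    W=cloud(p);ok=p["z_map"]>0
    for nm,xy,h in(("lens",(370,330),18),("spool",(417,-92),38),("can",(370,-322),52),("vial",(445,98),78)):
        m=ok&(np.hypot(W[...,0]-xy[0],W[...,1]-xy[1])<45)
        top=m&(W[...,2]>h*.5)
        q=W[top];print(n,nm,len(q), q.size and (np.round(np.median(q,0)),np.round(q.min(0)),np.round(q.max(0))), "tbl",np.round(np.median(W[m&(W[...,2]<h*.4)],0)[2],1))
    # strip wood mask
    hsv=cv2.cvtColor(p["img"],cv2.COLOR_RGB2HSV)
    m=ok&(np.abs(W[...,0]-597)<70)&(np.abs(W[...,1]-10)<260)&(hsv[...,1]>70)&(W[...,2]<40)&(W[...,2]>0)
    m=m.astype(np.uint8);k,l,st,ce=cv2.connectedComponentsWithStats(m);i=1+st[1:,4].argmax()
    m=(l==i).astype(np.uint8);cn=max(cv2.findContours(m,0,2)[0],key=cv2.contourArea)[:,0]
    P=np.array([atz(p,uv,12)[:2] for uv in cn],np.float32);print(n,"strip",cv2.minAreaRect(P))
    for rn,lo in(("red",None),):
        r=ok&((hsv[...,0]<6)|(hsv[...,0]>174))&(hsv[...,1]>170)&(hsv[...,2]>90)&(np.hypot(W[...,0]-612,W[...,1]+155)<60)
        v,u=np.nonzero(r);print("red",u.mean(),v.mean(),np.round(atz(p,(u.mean(),v.mean()),27)))
```

```text
top lens 203 (array([370., 328.,  14.]), array([350., 306.,   9.]), array([390., 349.,  28.])) tbl 0.2
top spool 162 (array([426., -94.,  38.]), array([ 409., -111.,   27.]), array([442., -76.,  46.])) tbl 0.2
top can 161 (array([ 370., -321.,   50.]), array([ 355., -339.,   27.]), array([ 388., -305.,   62.])) tbl 0.5
top vial 114 (array([447., 101.,  72.]), array([435.,  89.,  39.]), array([461., 116.,  87.])) tbl 0.3
top strip ((578.6712646484375, 43.857421875), (105.17923736572266, 440.2161560058594), 4.006671905517578)
red 330.92857142857144 183.8095238095238 [ 611. -160.   27.]
side lens 75 (array([365., 326.,  13.]), array([346., 302.,   9.]), array([387., 349.,  19.])) tbl -0.4
side spool 140 (array([ 422., -102.,   35.]), array([ 407., -117.,   19.]), array([440., -78.,  40.])) tbl -0.7
side can 230 (array([ 367., -331.,   49.]), array([ 352., -341.,   26.]), array([ 384., -305.,   55.])) tbl -0.3
side vial 114 (array([444.,  94.,  59.]), array([432.,  86.,  40.]), array([457., 112.,  79.])) tbl -0.5
side strip ((582.2396850585938, 38.803924560546875), (88.27273559570312, 447.23089599609375), 4.272195339202881)
red 380.38775510204084 259.57142857142856 [ 608. -162.   27.]
```

View pics/c1.png

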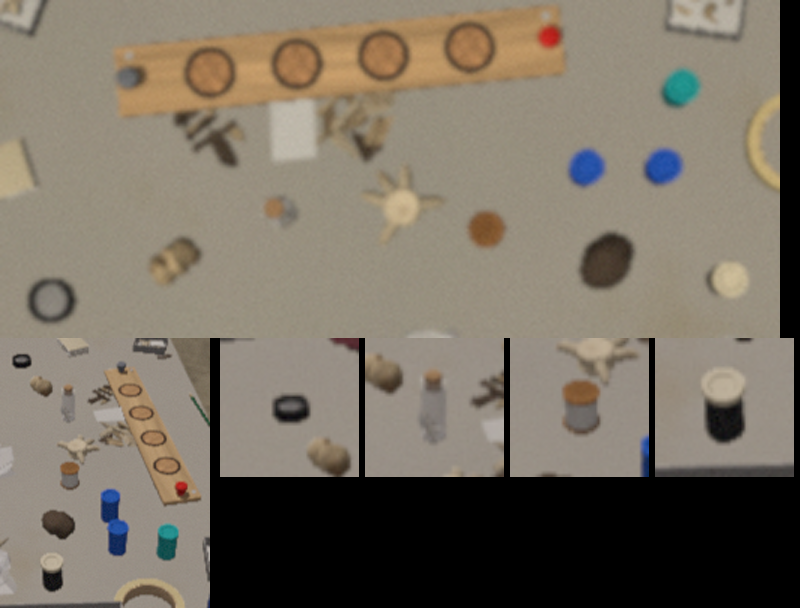

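The crop confirms the choices: canister with cream lid at top (400,278), ring at (140,285), vial at (228,250), spool at (307,258). A starfish arm lies about 40 mm from the spool, so I'll close across that direction. Next I'll measure the marks and the first move.

```bash
cat >> h.py <<'E'
from scipy.spatial.transform import Rotation as Ro
def to(x,y,z,yaw=None):
    "slide for the TCP to go to world x,y,z; roll so that the closing line has the given angle (deg)"
    s=read_state();R=Ro.from_quat(s["ee_rot"]).as_matrix()
    a=np.degrees(np.arctan2(R[1,1],R[0,1]));r=0 if yaw is None else (a-yaw+90)%180-90
    print("pos",np.round(s["position"],1),"closeang",round(a,1),"slide",np.round(R.T@(np.array([x,y,z])-s["position"])/1000,4),"roll",round(r,1))
E
python3 - <<'E'
from h import *
g=[(200.4,197.7),(234.2,194.2),(267.3,191.2),(300.4,188.1)]
def fit(P):
    P=np.array(P)[:,:2];c=P.mean(0);d=np.linalg.svd(P-c)[2][0];d*=np.sign(d[1]);return c,d,(P-c)@d
for n,z0 in(("top",0),("side",0)):
    p=get_image(n);gray=cv2.cvtColor(p["img"],cv2.COLOR_RGB2GRAY).astype(np.float32)
    # rectify strip plane z=12, 1 mm/px, x 520..680, y -200..280
    Y,X=np.mgrid[-200:280,500:700].astype(np.float64)
    T=np.linalg.inv(np.array(p["world_from_camera"]));K=np.array(p["mtx"])
    c=np.stack([X,Y,0*X+12],-1)@T[:3,:3].T+T[:3,3]
    u=K[0,2]+K[0,0]*c[...,0]/-c[...,2];v=K[1,2]+K[1,1]*-c[...,1]/-c[...,2]
    r=cv2.remap(gray,u.astype(np.float32),v.astype(np.float32),1)
    yy,xx=np.mgrid[-29:30,-29:30];rr=np.hypot(xx,yy)
    k=-np.exp(-((rr-24)/2.5)**2);k-=k.mean()
    f=cv2.filter2D(r-r.mean(),-1,k.astype(np.float32));P=[]
    for q in g if 1 else []:
        a=atz(get_image("top"),q,12);i,j=int(a[1]+200),int(a[0]-500)
        w=f[i-18:i+19,j-18:j+19];m=np.unravel_index(w.argmax(),w.shape);P.append((j-18+m[1]+500,i-18+m[0]-200))
    print(n,P,fit(P))
E
python3 -c "
from h import *
to(368,327,300);to(368,327,180)"
```

```text
top [(np.int64(587), np.int64(173)), (np.int64(594), np.int64(88)), (np.int64(600), np.int64(3)), (np.int64(606), np.int64(-82))] (array([596.75,  45.5 ]), array([-0.07391551,  0.99726451]), array([ 127.87190089,   42.58700921,  -42.62396696, -127.83494314]))
side [(np.int64(585), np.int64(173)), (np.int64(591), np.int64(88)), (np.int64(597), np.int64(3)), (np.int64(603), np.int64(-82))] (array([594. ,  45.5]), array([-0.07041303,  0.99751792]), array([ 127.81725236,   42.60575079,  -42.60575079, -127.81725236]))
pos [156.3 605.1 404.7] closeang -104.5 slide [0.2745 0.2163 0.1047] roll 0
pos [156.3 605.1 404.7] closeang -104.5 slide [0.2745 0.2163 0.2247] roll 0
```

>>> carry_out(slide=[[0.05,0.04,0],[0.1,0.08,0],[0.15,0.12,0],[0.2,0.16,0],[0.2745,0.2163,0.04],[0.2745,0.2163,0.1],[0.2745,0.2163,0.15],[0.2745,0.2163,0.15]], roll=[0,0,0,0,0,0,0,0], claw=[0.085,0.085,0.085,0.075,0.07,0.07,0.07,0.07])

```text
clock: 2.3
position: [367.7, 325.2, 251.7]
ee_rot: [0.992, -0.127, -0.002, 0.004]
contact_force: [-0.7, 0.4, 1.2]
gripper_width: 69.8
grasp_force: 0.0
```

Run:
```python
from h import *
to(368,327,174);print(read_state()["gripper_width"],grip_point_offset)
for c in("top","side"):
    p=get_image(c)
    if c=="side": save(p,"s1.png",(220,100,340,220),4)
    for r in place_of(p,"lens_mid")[:2]: print(c,r["at"],r["conf"],atz(p,r["at"],9))
```

```text
pos [367.7 325.2 251.7] closeang -104.6 slide [ 0.0001 -0.0024  0.0777] roll 0
69.80567272553688 154.70000000000002
top [137.0, 287.6] 0.37 [363.64443617 334.70555484   9.        ]
side [271.6, 177.3] 0.51 [357.68314046 312.07337509   9.        ]
```

View pics/s1.png

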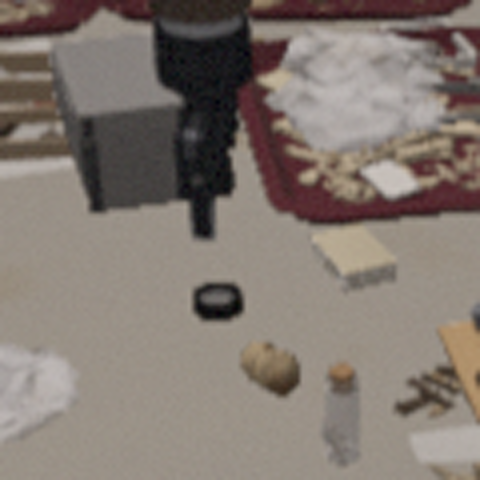

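>>> carry_out(slide=[[0,-0.002,0.04],[0,-0.002,0.06],[0,-0.002,0.068],[0,-0.002,0.073],[0,-0.002,0.073],[0,-0.002,0.073]], roll=[0,0,0,0,0,0], claw=[0.07,0.07,0.07,0.07,0.07,0.07])

```text
clock: 3.25
position: [368.6, 329.3, 182.5]
ee_rot: [0.992, -0.126, 0.0, -0.001]
contact_force: [0.5, 0.1, 0.5]
gripper_width: 70.0
grasp_force: 0.0
```

>>> carry_out(slide=[[0,0,0],[0,0,0],[0,0,0],[0,0,0],[0,0,0],[0,0,0]], roll=[0,0,0,0,0,0], claw=[0.055,0.05,0.035,0.035,0.035,0.035])

```text
clock: 4.0
position: [368.5, 329.1, 182.5]
ee_rot: [0.992, -0.126, 0.0, -0.0]
contact_force: [-0.8, -1.2, 5.8]
gripper_width: 40.1
grasp_force: 59.6
```

Run:
```python
from h import *
p=get_image("side");save(p,"s2.png",(235,120,315,200),6)
print(read_state()["gripper_width"],read_state()["grasp_force"])
```

```text
39.75331317440129 59.59093004465103
```

View pics/s2.png

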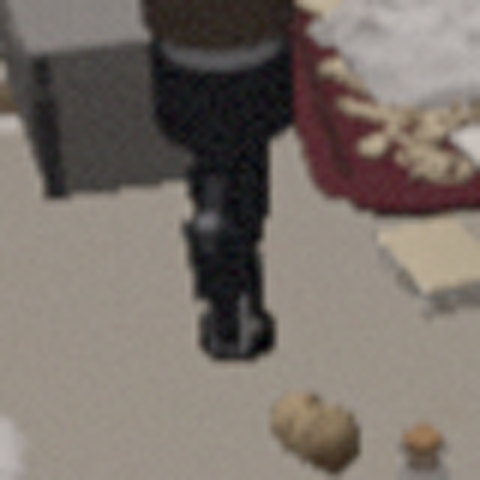

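The front finger is on the ring at about crop (235,325), close to centred. I'll lift and check.

>>> carry_out(slide=[[0,0,-0.01],[0,0,-0.03],[0,0,-0.06],[0,0,-0.1],[0,0,-0.12],[0,0,-0.12]], roll=[0,0,0,0,0,0], claw=[0.035,0.035,0.035,0.035,0.035,0.035])

```text
clock: 4.8
position: [368.6, 329.1, 303.5]
ee_rot: [0.992, -0.126, 0.001, -0.002]
contact_force: [-0.2, 1.3, -1.7]
gripper_width: 40.1
grasp_force: 60.5
```

Run:
```python
from h import *
p=get_image("side");save(p,"s3.png",(225,80,325,180),6)
to(604.5,-82,302)
```

```text
pos [368.3 328.7 302.1] closeang -104.5 slide [ 0.3316  0.3384 -0.0004] roll 0
```

View pics/s3.png

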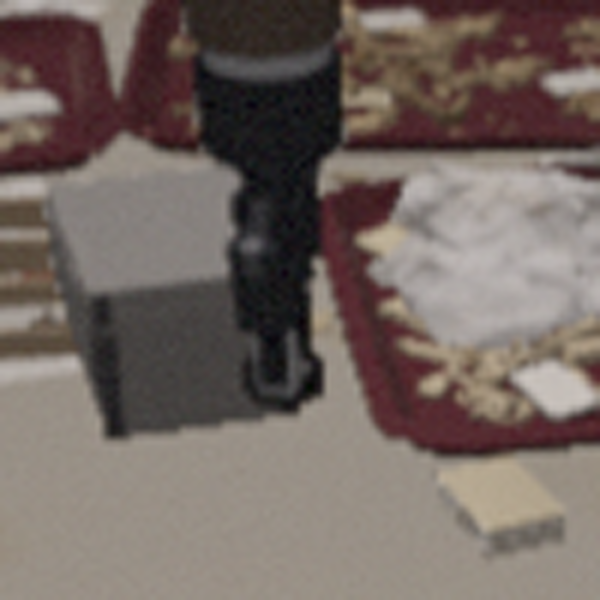

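>>> carry_out(slide=[[0.04,0.04,0],[0.08,0.082,0],[0.12,0.123,0],[0.16,0.164,0],[0.2,0.205,0],[0.24,0.246,0],[0.28,0.287,0],[0.3316,0.3384,0]], roll=[0,0,0,0,0,0,0,0], claw=[0.035,0.035,0.035,0.035,0.035,0.035,0.035,0.035])

```text
clock: 5.85
position: [600.0, -74.4, 299.7]
ee_rot: [0.992, -0.126, -0.002, 0.0]
contact_force: [0.7, 1.2, -0.4]
gripper_width: 40.2
grasp_force: 60.6
```

>>> carry_out(slide=[[0,0,0],[0,0,0.02],[0,0,0.05],[0,0,0.07],[0,0,0.08],[0,0,0.08]], roll=[0,0,0,0,0,0], claw=[0.035,0.035,0.035,0.035,0.035,0.035])

```text
clock: 6.6
position: [599.2, -72.3, 220.6]
ee_rot: [0.992, -0.126, -0.001, 0.0]
contact_force: [0.8, 0.4, -0.2]
gripper_width: 40.1
grasp_force: 60.6
```

Run:
```python
from h import *
p=get_image("side");save(p,"s4.png",(310,160,430,280),5)
to(604.5,-82,195)
```

```text
pos [599.7 -72.4 221.6] closeang -104.4 slide [0.0071 0.0081 0.0266] roll 0
```

View pics/s4.png

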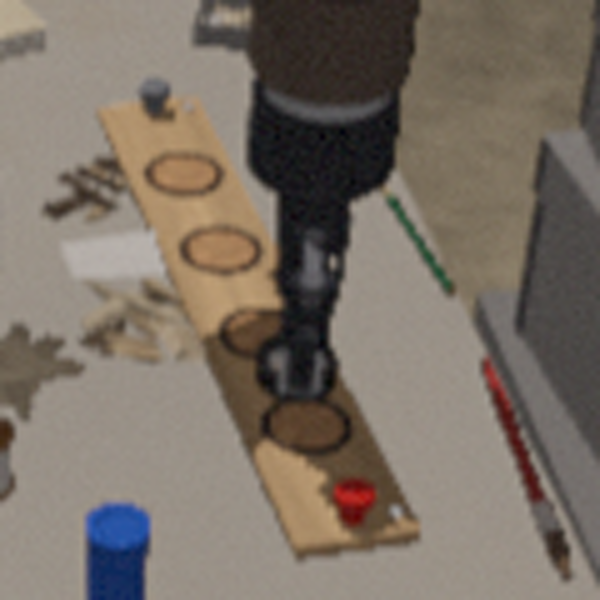

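The lens is held roughly level at crop (297,370), behind mark 4 (crop 307,425). I'll shift the remainder and lower.

>>> carry_out(slide=[[0.007,0.008,0],[0.007,0.008,0.015],[0.007,0.008,0.022],[0.007,0.008,0.026],[0.007,0.008,0.026]], roll=[0,0,0,0,0], claw=[0.035,0.035,0.035,0.035,0.035])

```text
clock: 7.28
position: [604.4, -82.1, 195.4]
ee_rot: [0.992, -0.126, -0.0, 0.0]
contact_force: [0.6, 0.8, -0.0]
gripper_width: 40.1
grasp_force: 60.6
```

```bash
python3 -c "
from h import *
to(604.5,-82,194)"
```

```text
pos [604.4 -82.1 195.4] closeang -104.5 slide [ 0.0001 -0.0002  0.0014] roll 0
```

Close to surface; release gently and rise.

>>> carry_out(slide=[[0,0,0.001],[0,0,0.001],[0,0,0.001],[0,0,0.001],[0,0,-0.02],[0,0,-0.07],[0,0,-0.12],[0,0,-0.12]], roll=[0,0,0,0,0,0,0,0], claw=[0.044,0.05,0.06,0.06,0.06,0.06,0.06,0.06])

```text
clock: 8.28
position: [605.5, -82.2, 321.0]
ee_rot: [0.992, -0.126, 0.005, -0.001]
contact_force: [0.0, 0.5, -0.8]
gripper_width: 60.3
grasp_force: 0.0
```

```bash
python3 -c "
from h import *
p=get_image('side');save(p,'s5.png',(310,160,430,280),5)
for r in place_of(p,'lens_mid')[:2]: print(r['at'],r['conf'],atz(p,r['at'],21))
to(424,-95,312,-25)"
```

```text
[369.9, 242.8] 0.68 [598.91992259 -84.98008257  21.        ]
[380.2, 264.5] 0.48 [ 604.78416    -174.44689669   21.        ]
pos [604.1 -82.2 316.2] closeang -104.5 slide [-0.1711  0.0575  0.004 ] roll -79.5
```

View pics/s5.png

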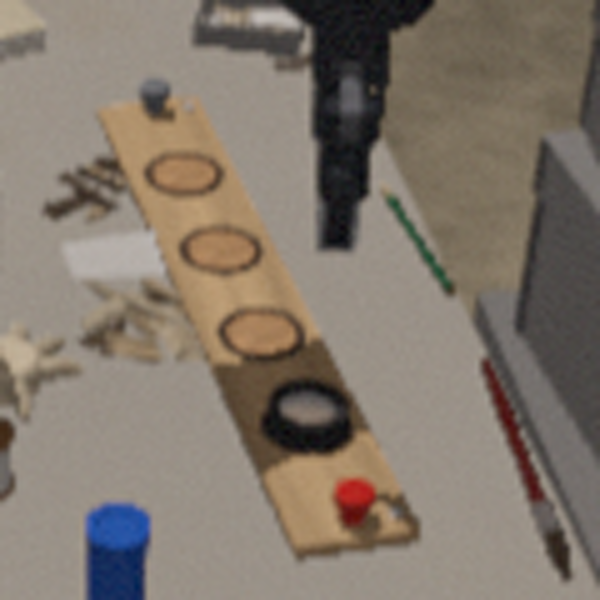

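The lens sits centred on mark_4, flat, next to the red knob (crop 307,415). Now the spool.

>>> carry_out(slide=[[-0.05,0.017,0],[-0.1,0.034,0],[-0.15,0.051,0],[-0.171,0.0575,0.004],[-0.171,0.0575,0.004],[-0.171,0.0575,0.004],[-0.171,0.0575,0.004],[-0.171,0.0575,0.004]], roll=[-10,-20,-30,-40,-50,-60,-70,-79.5], claw=[0.06,0.06,0.06,0.06,0.06,0.06,0.06,0.06])

```text
clock: 9.38
position: [423.9, -95.2, 310.3]
ee_rot: [0.842, 0.54, -0.002, -0.001]
contact_force: [0.3, 0.9, 0.5]
gripper_width: 60.0
grasp_force: 0.0
```

```bash
python3 -c "
from h import *
to(424,-95,188,-25)"
```

```text
pos [423.9 -95.2 310.3] closeang -24.7 slide [0.0004 0.0004 0.1223] roll 0.3
```

>>> carry_out(slide=[[0,0,0.05],[0,0,0.09],[0,0,0.115],[0,0,0.132],[0,0,0.132]], roll=[0,0,0,0,0], claw=[0.06,0.06,0.06,0.06,0.06])

```text
clock: 10.0
position: [423.4, -95.3, 177.7]
ee_rot: [0.843, 0.537, -0.003, -0.001]
contact_force: [0.3, 0.7, 1.1]
gripper_width: 59.9
grasp_force: 0.0
```

>>> carry_out(slide=[[0,0,0],[0,0,0],[0,0,0],[0,0,0],[0,0,0],[0,0,0]], roll=[0,0,0,0,0,0], claw=[0.05,0.042,0.03,0.025,0.025,0.025])

```text
clock: 10.75
position: [424.6, -95.1, 180.6]
ee_rot: [0.843, 0.538, 0.001, 0.0]
contact_force: [-1.7, 1.1, 6.1]
gripper_width: 34.2
grasp_force: 59.8
```

>>> carry_out(slide=[[0,0,-0.01],[0,0,-0.04],[0,0,-0.08],[0,0,-0.12],[0,0,-0.12]], roll=[0,0,0,0,0], claw=[0.025,0.025,0.025,0.025,0.025])

```text
clock: 11.38
position: [425.1, -95.1, 303.3]
ee_rot: [0.843, 0.538, 0.004, 0.002]
contact_force: [0.6, -0.2, -0.9]
gripper_width: 34.8
grasp_force: 59.8
```

```bash
python3 -c "
from h import *
p=get_image('side');save(p,'s6.png',(260,160,400,280),5)
to(598.5,3,300)"
```

```text
pos [424.3 -95.1 301.3] closeang -25.0 slide [0.1625 0.1164 0.0021] roll 0
```

View pics/s6.png

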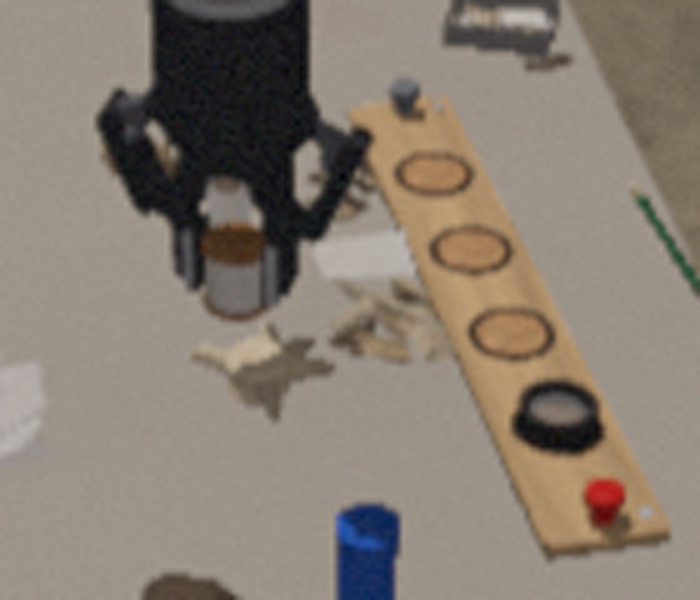

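The spool is held upright between the pads (crop 235,270). On to mark_3.

>>> carry_out(slide=[[0.04,0.029,0],[0.08,0.058,0],[0.12,0.087,0],[0.1625,0.1164,0],[0.1625,0.1164,0.05],[0.1625,0.1164,0.08],[0.1625,0.1164,0.09],[0.1625,0.1164,0.09]], roll=[0,0,0,0,0,0,0,0], claw=[0.025,0.025,0.025,0.025,0.025,0.025,0.025,0.025])

```text
clock: 12.42
position: [598.5, 2.9, 208.9]
ee_rot: [0.843, 0.537, -0.001, -0.0]
contact_force: [0.2, 0.8, 0.1]
gripper_width: 34.9
grasp_force: 59.8
```

```bash
python3 -c "
from h import *
to(598.5,3,192.5)"
```

```text
pos [598.5   2.9 208.9] closeang -25.0 slide [0.0001 0.     0.0164] roll 0
```

>>> carry_out(slide=[[0,0,0.01],[0,0,0.0165],[0,0,0.0165]], roll=[0,0,0], claw=[0.025,0.025,0.025])

```text
clock: 12.8
position: [598.6, 3.0, 193.2]
ee_rot: [0.843, 0.537, 0.0, 0.0]
contact_force: [0.5, -0.2, -0.6]
gripper_width: 33.8
grasp_force: 60.0
```

```bash
python3 -c "
from h import *
p=get_image('side');save(p,'s7.png',(300,170,420,270),6);to(598.5,3,190)"
```

```text
pos [598.6   3.  193.4] closeang -25.0 slide [-0.     -0.0001  0.0034] roll 0
```

View pics/s7.png

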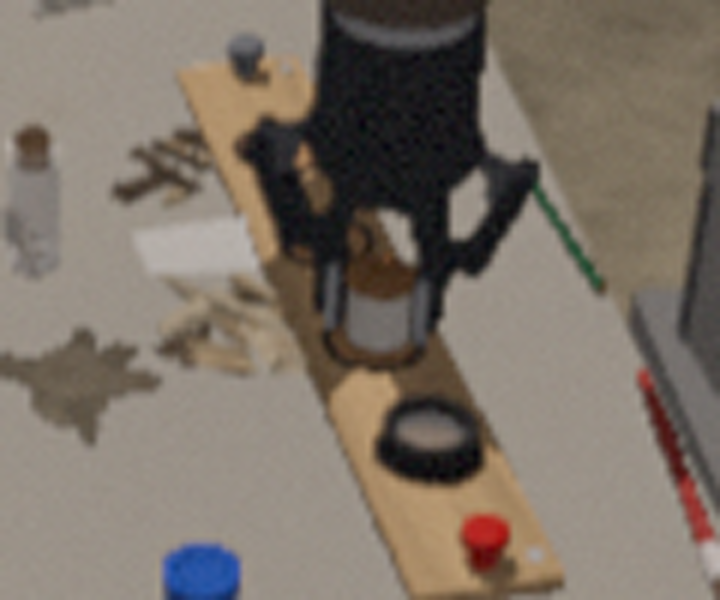

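The spool is over mark_3 (crop 375,340), nearly touching. Lower 2 mm and release.

>>> carry_out(slide=[[0,0,0.002],[0,0,0.002],[0,0,0.002],[0,0,0.002],[0,0,0.002],[0,0,-0.04],[0,0,-0.09],[0,0,-0.12]], roll=[0,0,0,0,0,0,0,0], claw=[0.025,0.04,0.05,0.055,0.055,0.055,0.055,0.055])

```text
clock: 13.85
position: [598.9, 3.0, 316.0]
ee_rot: [0.843, 0.538, 0.002, 0.001]
contact_force: [0.5, -0.2, -0.5]
gripper_width: 55.1
grasp_force: 0.0
```

```bash
python3 -c "
from h import *
for c in ('side','top'):
    p=get_image(c)
    for r in place_of(p,'spool_mid')[:1]: print(r['at'],r['conf'],atz(p,r['at'],31),depth(p,r['at']))
    for r in place_of(p,'can_mid')[:7]: print(r['at'],r['conf'],atz(p,r['at'],26))
to(369,-323,312,75)"
```

```text
[364.6, 221.6] 0.6 [602.39491362  -1.85174808  31.        ] [599.63019926 -11.70139812  38.54764442]
[368.3, 296.7] 0.84 [ 547.09989611 -286.31422769   26.        ]
[338.6, 291.0] 0.78 [ 481.14156446 -258.25864759   26.        ]
[295.1, 318.9] 0.73 [ 369.01048751 -330.99614562   26.        ]
[263.3, 393.4] 0.62 [ 288.67000637 -509.47068733   26.        ]
[332.8, 269.7] 0.57 [ 480.05500172 -182.50073467   26.        ]
[267.2, 191.2] 0.58 [595.63742899   1.60760465  31.        ] [5.92147902e+02 5.79270457e-01 5.20645487e+01]
[470.9, 313.1] 0.79 [ 275.54208794 -498.67117392   26.        ]
[374.1, 236.6] 0.64 [ 473.9037502  -264.02938929   26.        ]
[233.8, 196.8] 0.63 [584.45515706  86.24577612  26.        ]
[381.9, 205.7] 0.59 [ 551.71104421 -286.78952048   26.        ]
[398.8, 275.8] 0.54 [ 373.68496985 -322.19080306   26.        ]
[344.4, 235.6] 0.49 [ 478.52067629 -189.3318108    26.        ]
[226.3, 250.1] 0.4 [450.39572538 107.50430721  26.        ]
pos [598.1   2.9 311.8] closeang -25.0 slide [-0.3922 -0.0699  0.0005] roll 80.0
```

>>> carry_out(slide=[[-0.055,-0.01,0],[-0.11,-0.02,0],[-0.165,-0.03,0],[-0.22,-0.04,0],[-0.275,-0.05,0],[-0.33,-0.06,0],[-0.3922,-0.07,0],[-0.3922,-0.07,0]], roll=[10,20,30,40,50,60,70,80], claw=[0.06,0.06,0.06,0.06,0.06,0.06,0.06,0.06])

```text
clock: 15.15
position: [366.7, -325.4, 311.6]
ee_rot: [0.991, -0.137, -0.002, -0.001]
contact_force: [-0.4, 0.2, 0.5]
gripper_width: 60.4
grasp_force: 0.0
```

```bash
python3 -c "
from h import *
to(370,-323,185,75)"
```

```text
pos [ 366.7 -325.4  311.6] closeang -105.7 slide [ 0.0031 -0.0031  0.1266] roll -0.7
```

>>> carry_out(slide=[[0.003,-0.002,0.04],[0.003,-0.002,0.08],[0.003,-0.002,0.11],[0.003,-0.002,0.127],[0.003,-0.002,0.127]], roll=[0,0,0,0,0], claw=[0.06,0.06,0.06,0.06,0.06])

```text
clock: 15.78
position: [372.1, -321.4, 183.9]
ee_rot: [0.991, -0.13, -0.003, -0.001]
contact_force: [-0.2, 0.2, -0.3]
gripper_width: 59.8
grasp_force: 0.0
```

>>> carry_out(slide=[[0,0,0],[0,0,0],[0,0,0],[0,0,0],[0,0,0],[0,0,0]], roll=[0,0,0,0,0,0], claw=[0.05,0.042,0.03,0.025,0.025,0.025])

```text
clock: 16.52
position: [373.2, -322.0, 187.1]
ee_rot: [0.991, -0.13, 0.001, 0.0]
contact_force: [-0.8, -0.8, 6.4]
gripper_width: 32.0
grasp_force: 59.3
```

>>> carry_out(slide=[[0,0,-0.01],[0,0,-0.04],[0,0,-0.08],[0,0,-0.13],[0,0,-0.13]], roll=[0,0,0,0,0], claw=[0.025,0.025,0.025,0.025,0.025])

```text
clock: 17.15
position: [373.8, -322.0, 320.5]
ee_rot: [0.991, -0.13, 0.005, 0.001]
contact_force: [0.5, 0.1, -0.8]
gripper_width: 32.5
grasp_force: 59.4
```

```bash
python3 -c "
from h import *
p=get_image('side');save(p,'s8.png',(230,220,370,340),5)
to(592.5,88,318,75)"
```

```text
pos [ 372.9 -321.6  318.1] closeang -105.0 slide [ 0.1061 -0.4525  0.0006] roll 0.0
```

View pics/s8.png

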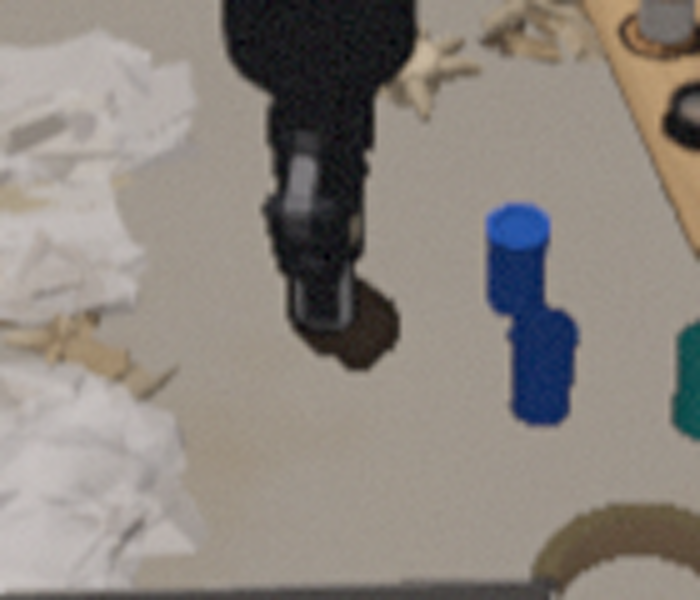

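The canister is off the table and held (its place at crop ~(325,480) is empty). Aim 2 mm further in +x to offset its seat in the pads.

>>> carry_out(slide=[[0.012,-0.05,0],[0.025,-0.107,0],[0.038,-0.165,0],[0.052,-0.223,0],[0.066,-0.281,0],[0.08,-0.339,0],[0.094,-0.397,0],[0.108,-0.453,0]], roll=[0,0,0,0,0,0,0,0], claw=[0.025,0.025,0.025,0.025,0.025,0.025,0.025,0.025])

```text
clock: 18.2
position: [594.5, 89.8, 314.3]
ee_rot: [0.991, -0.13, -0.002, 0.001]
contact_force: [0.4, 0.2, 0.3]
gripper_width: 32.1
grasp_force: 59.5
```

```bash
python3 -c "
from h import *
to(594.5,88,201,75)"
```

```text
pos [594.5  89.8 314.3] closeang -105.0 slide [0.0009 0.0016 0.1134] roll 0.0
```

>>> carry_out(slide=[[0,0,0.04],[0,0,0.08],[0,0,0.1],[0,0,0.1],[0,0,0.1]], roll=[0,0,0,0,0], claw=[0.025,0.025,0.025,0.025,0.025])

```text
clock: 18.82
position: [594.5, 88.0, 216.4]
ee_rot: [0.991, -0.13, 0.0, 0.0]
contact_force: [-0.2, -0.4, -0.0]
gripper_width: 32.5
grasp_force: 59.6
```

```bash
python3 -c "
from h import *
to(594.5,88,199.5,75)"
```

```text
pos [594.5  88.  216.4] closeang -105.0 slide [-0.     -0.      0.0169] roll 0.0
```

>>> carry_out(slide=[[0,0,0.01],[0,0,0.016],[0,0,0.016],[0,0,0.016]], roll=[0,0,0,0], claw=[0.025,0.025,0.025,0.025])

```text
clock: 19.32
position: [594.5, 87.9, 200.4]
ee_rot: [0.991, -0.13, 0.0, -0.0]
contact_force: [0.5, 0.2, -0.2]
gripper_width: 32.3
grasp_force: 59.6
```

```bash
python3 -c "
from h import *
p=get_image('side');save(p,'s9.png',(300,150,420,250),6);to(594.5,88,198.5,75)"
```

```text
pos [594.5  87.9 200.5] closeang -105.0 slide [ 0.     -0.0001  0.002 ] roll 0.0
```

View pics/s9.png

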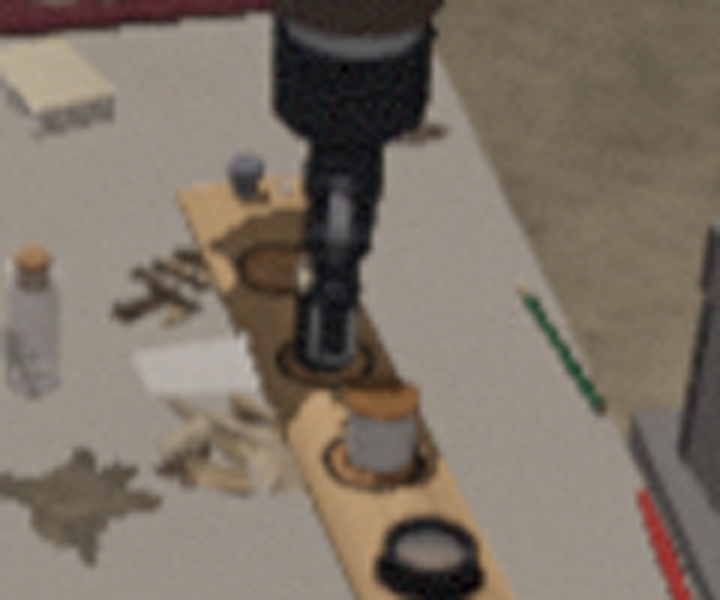

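The spool stands on mark_3 (crop 380,440) and the canister is above mark_2 (crop 325,360). Lower 2 mm and release.

>>> carry_out(slide=[[0,0,0.002],[0,0,0.002],[0,0,0.002],[0,0,0.002],[0,0,0.002],[0,0,-0.04],[0,0,-0.09],[0,0,-0.13]], roll=[0,0,0,0,0,0,0,0], claw=[0.025,0.038,0.05,0.052,0.052,0.052,0.052,0.052])

```text
clock: 20.38
position: [594.4, 87.9, 332.3]
ee_rot: [0.991, -0.13, 0.001, -0.0]
contact_force: [0.5, 0.1, 0.2]
gripper_width: 52.1
grasp_force: 0.0
```

```bash
python3 -c "
from h import *
for c in ('side','top'):
    p=get_image(c)
    for r in place_of(p,'vial_mid')[:2]: print(c,r['at'],r['conf'],atz(p,r['at'],39))
    for r in place_of(p,'can_mid')[:7]: print(r['at'],round(r['conf'],2),atz(p,r['at'],38))
to(446,100,326,75)"
```

```text
side [304.3, 200.7] 0.69 [444.18515373 114.80398997  39.        ]
[336.0, 271.2] 0.8 [ 484.45787617 -201.75799497   38.        ]
[369.6, 296.2] 0.64 [ 546.93274435 -296.37661207   38.        ]
[259.8, 393.5] 0.64 [ 282.51794129 -516.59089941   38.        ]
[354.8, 202.9] 0.63 [591.6443459   84.05595268  38.        ]
[338.1, 291.0] 0.6 [ 477.46085558 -269.74260506   38.        ]
[303.1, 203.4] 0.24 [439.09843954 102.60495275  38.        ]
top [226.5, 249.1] 0.42 [451.95315767 105.43362174  39.        ]
[382.0, 203.5] 0.72 [ 555.62797562 -285.58480447   38.        ]
[345.9, 232.3] 0.52 [ 485.61797067 -192.449756     38.        ]
[231.3, 195.8] 0.51 [585.25324248  91.18793942  38.        ]
[372.1, 237.5] 0.48 [ 470.76249222 -257.44531743   38.        ]
[473.3, 312.3] 0.48 [ 277.85533269 -501.40710468   38.        ]
pos [593.9  87.8 329. ] closeang -105.0 slide [-0.146   0.0265  0.0034] roll -0.0
```

>>> carry_out(slide=[[-0.05,0.009,0],[-0.1,0.018,0],[-0.146,0.026,0],[-0.146,0.026,0],[-0.146,0.026,0]], roll=[0,0,0,0,0], claw=[0.06,0.06,0.06,0.06,0.06])

```text
clock: 21.3
position: [446.9, 100.8, 329.8]
ee_rot: [0.992, -0.13, -0.0, 0.0]
contact_force: [0.3, 0.6, 0.7]
gripper_width: 59.8
grasp_force: 0.0
```

```bash
python3 -c "
from h import *
to(447,101,195,75)"
```

```text
pos [446.9 100.8 329.8] closeang -104.9 slide [ 1.000e-04 -3.000e-04  1.348e-01] roll 0.1
```

>>> carry_out(slide=[[0,0,0.04],[0,0,0.08],[0,0,0.11],[0,0,0.134],[0,0,0.134],[0,0,0.134]], roll=[0,0,0,0,0,0], claw=[0.06,0.06,0.06,0.06,0.06,0.06])

```text
clock: 22.05
position: [447.5, 100.8, 196.4]
ee_rot: [0.991, -0.13, 0.0, -0.0]
contact_force: [-0.3, -0.5, -0.9]
gripper_width: 60.0
grasp_force: 0.0
```

>>> carry_out(slide=[[0,0,0],[0,0,0],[0,0,0],[0,0,0],[0,0,0],[0,0,0],[0,0,0]], roll=[0,0,0,0,0,0,0], claw=[0.05,0.042,0.034,0.028,0.02,0.02,0.02])

```text
clock: 22.92
position: [446.8, 100.7, 196.7]
ee_rot: [0.991, -0.13, 0.0, -0.0]
contact_force: [-1.1, 1.4, 5.4]
gripper_width: 26.3
grasp_force: 58.9
```

>>> carry_out(slide=[[0,0,-0.01],[0,0,-0.04],[0,0,-0.08],[0,0,-0.12],[0,0,-0.12]], roll=[0,0,0,0,0], claw=[0.02,0.02,0.02,0.02,0.02])

```text
clock: 23.55
position: [447.2, 100.8, 319.6]
ee_rot: [0.991, -0.13, 0.003, -0.002]
contact_force: [0.3, 0.4, -1.3]
gripper_width: 26.3
grasp_force: 59.0
```

```bash
python3 -c "
from h import *
p=get_image('side');save(p,'s10.png',(260,130,400,250),5)
to(586,173,316,75)"
```

```text
pos [446.5 100.5 317.6] closeang -105.0 slide [ 0.116  -0.1062  0.0021] roll -0.0
```

View pics/s10.png

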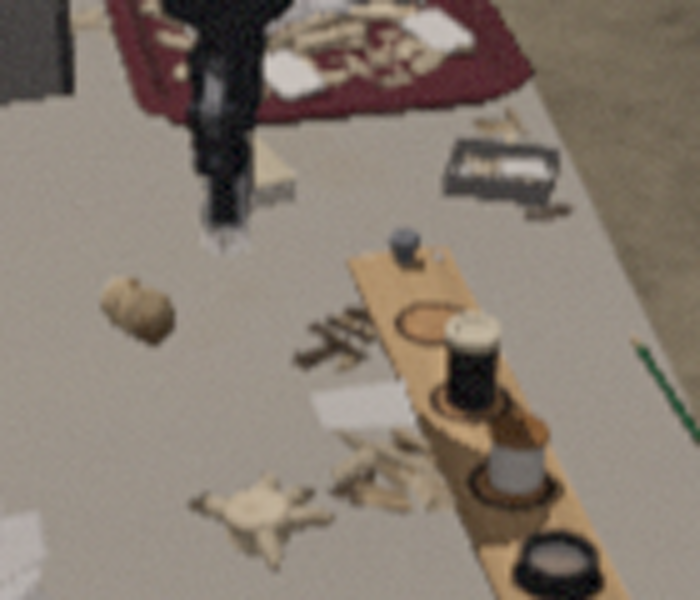

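The canister stands on mark_2 (crop 472,370) and the vial hangs in the pads (crop 225,230). On to mark_1.

>>> carry_out(slide=[[0.03,-0.027,0],[0.06,-0.054,0],[0.09,-0.081,0],[0.116,-0.106,0],[0.116,-0.106,0.04],[0.116,-0.106,0.08],[0.116,-0.106,0.09],[0.116,-0.106,0.09]], roll=[0,0,0,0,0,0,0,0], claw=[0.02,0.02,0.02,0.02,0.02,0.02,0.02,0.02])

```text
clock: 24.6
position: [586.1, 172.9, 225.5]
ee_rot: [0.991, -0.13, -0.001, 0.001]
contact_force: [0.2, -0.3, -0.3]
gripper_width: 26.3
grasp_force: 59.1
```

```bash
python3 -c "
from h import *
to(586,173,209.5,75)"
```

```text
pos [586.1 172.9 225.5] closeang -105.0 slide [-0.0001 -0.0001  0.016 ] roll 0.0
```

>>> carry_out(slide=[[0,0,0.01],[0,0,0.016],[0,0,0.0165],[0,0,0.0165]], roll=[0,0,0,0], claw=[0.02,0.02,0.02,0.02])

```text
clock: 25.1
position: [586.2, 173.0, 210.1]
ee_rot: [0.991, -0.13, 0.0, -0.0]
contact_force: [-0.6, 0.4, -0.9]
gripper_width: 26.3
grasp_force: 59.1
```

>>> carry_out(slide=[[0,0,0.001],[0,0,0.001],[0,0,0.001],[0,0,0.001],[0,0,0.001],[0,0,-0.03],[0,0,-0.08],[0,0,-0.13]], roll=[0,0,0,0,0,0,0,0], claw=[0.02,0.03,0.04,0.046,0.046,0.046,0.046,0.046])

```text
clock: 26.1
position: [585.9, 172.9, 340.9]
ee_rot: [0.991, -0.13, -0.0, 0.0]
contact_force: [0.6, 0.6, -0.8]
gripper_width: 46.2
grasp_force: 0.0
```

Run:
```python
from h import *
s=get_image("side");t=get_image("top")
a=cv2.resize(s["img"][160:280,310:430],(480,480),interpolation=cv2.INTER_CUBIC)
b=cv2.resize(t["img"][160:220,155:345],(760,240),interpolation=cv2.INTER_CUBIC)[:, :]
o=np.zeros((600,800,3),np.uint8);o[:360,:480]=a[:360];o[360:,:760]=b
cv2.imwrite("pics/f.png",o[:,:,::-1])
for n,z in(("lens_mid",21),("spool_mid",31),("can_mid",38),("vial_mid",51)):
    for p in(s,t):
        for r in place_of(p,n):
            w=atz(p,r["at"],z)
            if w[0]>570 and -150<w[1]<230: print(n,r["conf"],np.round(w))
```

```text
lens_mid 0.58 [600. -86.  21.]
lens_mid 0.63 [602. -79.  21.]
spool_mid 0.51 [610.   2.  31.]
spool_mid 0.57 [595.   3.  31.]
can_mid 0.45 [584.  82.  38.]
can_mid 0.52 [592.  92.  38.]
vial_mid 0.62 [572. 157.  51.]
vial_mid 0.62 [588. 168.  51.]
```

View pics/f.png

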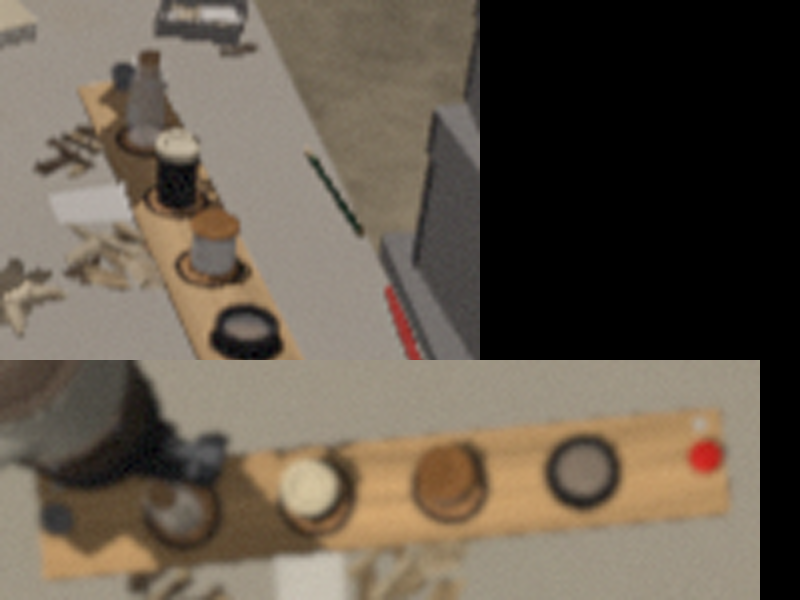

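All four stand upright in the right order: vial (145,110), canister (177,180), spool (214,245) and lens (246,330). Their feet are centred in the rims and the gripper is clear, so I'm handing in.

```bash
python3 -c "
from bench import *
print(job_done())"
```

```text
the job is handed in; nothing more can be done
None
```

The job is handed in: from the red knob the strip carries lens, spool, canister and vial, each upright and centred on its mark in the last images, at about 26 s of the 125 s limit; the hand-in call gave no verdict.

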